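Latch the storage tub's lid under its leaf spring

TASK

The green storage tub on the counter is shut but its latch is not fastened, so the lid stands up at the front on its foam seal. With your fingertips press down hard on the steel latch slide to squeeze the lid down, and while still pressing slide it towards the tub's front so that its tongue passes under the leaf spring and goes fully home; then let go and move clear. Do not lift the lid, and leave the kettle, the jebena, the cup rack and the cup where they stand.

Things in the scene. Friction and masses are not known exactly. Their poses are not given: they have to be found in the camera images.
- tub: Green plastic tub, full, does not move; 262 x 352 mm (x by y), rim 180 mm high, hinged lid on top. Origin under its centre on the counter, z up; its -x points to its front, the latch side, which faces roughly towards the robot. A ledge 90 mm wide at rim height reaches to 198 mm in front of the centre and carries the steel leaf spring on the middle line (y = 0).
- lid (a joint): Lid angle (rad) about the hinge on the tub's far rim (x = +135, z = 189 mm in the tub's frame). 0: squeezed fully down, a hard stop, its top 192 mm high. About 0.045: at rest on the springy foam seal, front edge 12 mm higher; grows if lifted. At the thumb plate about 15 N press it fully down; with under 8 N the tongue cannot pass the leaf. Latched it stays below 0.01.
- slide (a joint): Travel of the latch slide (m) along the lid to the tub's front. 0: fully back; 0.040: fully home at its stop, tongue under the leaf. At about 0.018 the tongue meets the leaf's lip, which stops it unless the lid is pressed down; it runs in under the leaf from 0.018 to 0.026. Sliding takes 2 N, a few N more under the leaf; it stays where left.
- thumb_plate (a point): Centre of the flat top of the slide's steel thumb plate, moves with it; axes as the lid's. With lid and slide at 0 it is at x -54, y 0, z 197 mm in the tub's frame. The flat reaches 24 mm along x and 23 mm along y each way; at its front end (24 to 36 mm to -x) a thumb ridge, 46 mm wide, stands 8 mm up to push on. Guide rails 2 mm above the flat lie 24 to 32 mm to each side.
- tongue_tip (a point): Front end of the slide's tongue (30 mm wide, 5 mm thick, rounded nose), at half its thickness: 70 mm in front of the thumb plate's centre, 2.5 mm lower. Axes as the lid's.
- leaf_lip (a point): Fixed point at the inner end of the leaf spring (steel, 34 mm wide), 142.5 mm in front of the tub's centre and 197 mm high, as high as the tongue's top with the lid fully down. The leaf's flat underside lies at this height, rooted on a block 39 to 53 mm farther out; its inner end turns up, sloped to 200 mm, then upright to 217 mm. It yields 4 mm upward at 5 N per mm.
- kettle: Aluminium kettle, 172 mm wide, 200 mm high with its bail handle, spout towards its +x to 121 mm; origin under its centre. Leave alone.
- jebena: Dark clay coffee pot with round belly (132 mm) and narrow neck, 214 mm high, spout to +x, handle to -x; origin under its centre. Leave alone.
- cup_rack: Wooden rack with two shelves of upturned white cups, 220 x 100 x 150 mm; origin under its centre, long side along its x. Leave alone.
- cup: Loose white coffee cup without handle, 62 mm wide, 48 mm high; origin under its centre. Leave alone.

How it is judged:
On the way, in this order (a step that is already met when the one before it is completed fails the run):
1. the fingers press the lid down on its seal while the tongue is still short of the leaf spring (contact force between the fingers and tub above 5 N and value of joint lid below 0.028 rad and value of joint slide below 0.022 m), for 0.05 s.
2. still pressed down by the fingers, the tongue runs in under the leaf spring (contact force between the fingers and tub above 3 N and value of joint lid below 0.028 rad and value of joint slide above 0.027 m), for 0.05 s.
At the end, for the whole second after the job is handed in: The slide is at its front stop to within 4 mm (joint over 0.036 of 0.040) with its tongue under the leaf spring, which alone holds the lid down on its seal (lid below 0.018 rad, about 5 mm at the front edge); both at rest; kettle, jebena, cup rack and cup within 20 mm of where they stood (value of joint slide above 0.036 m and value of joint lid below 0.018 rad and velocity of joint slide between -0.003 and 0.003 m/s and velocity of joint lid between -0.02 and 0.02 rad/s and distance of each of kettle, jebena, cup_rack, cup from where it was at the start of the episode below 0.02 m); the robot touches nothing.
It fails at once if the lid is lifted (value of joint lid above 0.09 rad).
It fails at once if the kettle, jebena, cup rack or cup is shifted, lifted or tipped (distance of any of kettle, jebena, cup_rack, cup from where it was at the start of the episode above 0.02 m or angle between any of kettle, jebena, cup_rack, cup's own z axis and vertical above 0.3 rad).
It also fails if it takes over 40 s, if anything falls off the work surface, if the arm or the gripper's body presses on something with over 40 N, if the wrist force passes 120 N, or if a joint passes its speed limit or range.

ROBOT

A 7-joint arm with a two-finger parallel gripper is mounted at the origin on the work surface. World frame = base frame: x ahead of the robot, y to its left, z up, the work surface at z = 0. Lengths are in m, angles in rad, forces in N, time in s.
With the tool pointing down it reaches from about 0.425 to 0.925 m from the base axis. Payload 6.8 kg.
Tool frame: the origin (TCP) lies on the centre line of the jaws, within the pads' length; the fingertips stand 14 mm ahead of it and the grasp point (between the pads) lies 5 mm behind it (r.tips_ahead is the distance from the TCP to the fingertips, in m); z points along the fingers, y is the line along which they close (so a half turn about z gives the same grasp; the last joint's range is limited). The gripper opens to 85 mm and grips with 20 to 120 N. Pads are 22 mm wide; open, the fingers measure 114 mm over their backs; the gripper's body (76 mm by 85 mm) begins 54 mm behind the grasp point. The pads swing forward as they close: fully open they stand 13 mm farther back than shut.
Start: joints at [1.019, 0.477, 0.022, 1.555, -0.011, 1.109, -0.083], TCP at [0.29, -0.61, 0.245] pointing down, gripper open.
Joint ranges: [-2.96, 2.96], [-0.34, 2.1], [-1.41, 1.46], [0.24, 2.44], [-1.37, 4.51], [0.17, 1.92], [-2.96, 2.96]. Speed limits (rad/s): [2.39, 2.39, 3.14, 3.14, 3.14, 3.14, 3.14].

INTERFACE

Orientations are given as a rotation vector (axis times angle).
In Python, from bench import r, eyes gives the robot as it stands.
- The arm moves only by the tool step_arm, never from a script. Its argument "rows" is a list of rows, each a list of 6 numbers: the shift along the world's x, y, z in units of 60 cm (1.0 is 60 cm), then the turn, a rotation vector about the world's x, y, z in units of pi rad (1.0 is pi rad). In form: [[x, y, z, rx, ry, rz], ...]. A call has 1 to 5 rows; each row is the pose to reach, as a shift and turn from the pose commanded when the call began, turning the shorter way round; what a row does not reach only later rows make up. A row lasts 1/12 s, in which the tool goes at most 41.7 mm and 7.16 degrees, less where a joint would pass 70% of its speed; a pose out of reach is approached as far as the arm can. A call with a number of a shift or a turn outside -1 to 1 is refused whole. A call with a gripper value outside its range is refused whole. "jaw" is the closure, from 0 (fully open) to 1 (shut), set as the call begins (left out, the last holds). The fingers move at their own pace and stop on an object; "squeeze" is the grip in N (left out, the last holds). Time passes only in rows, so rows that repeat a pose let the fingers close. It gives the time, the measured TCP pose, the force, the opening and the grip force at its end, in the units of the state.
- r.get_obs(): the state, without advancing time (a new reading comes with each control period).
- eyes.grab_frame(name): name is "scene" or "side" or "wrist"; returns the picture (480x640x3 uint8, red, green, blue); there is no depth.
- eyes.camera_info(name): a dict with "mtx" (3x3 intrinsics, pixels), "k1" (the pictures are not rectified: a ray, as slopes to the right and down, at radius r is drawn at 1 + k1 r^2 times it, then the intrinsics apply), "extrinsics" (4x4, takes a point from camera to world coordinates); the wrist camera has in their place "tool_from_camera" (4x4, takes a point from camera to tool coordinates, whose origin is the TCP and whose axes are the flange's). Camera axes: x right, y down, z forward; pixel columns grow to the right and rows downward; lengths in m; the calibration is good to about 2 mm. A picture is of the moment at which its call begins: read the wrist's pose just before it. camera_info takes no time and is no camera call.
- r.hand_in(): hands the job in; it is judged then, once.
The state is a dict: "clock": time; "joints": joint angles; "qvel": joint speeds; "tau": joint torques, N m; "tcp_pos": TCP position; "orientation": TCP orientation; "contact_force": force on the tool from outside, world axes, zero at the start; "moment": the same for the moment, N m; "grip_width": finger opening in m; "gripper_force": force on a finger pad.
Only numpy, scipy, OpenCV 4.12 (cv2) and the standard library are available. Lean on these libraries where they do the work, as an engineer would, in place of code of your own. Each camera call takes 0.05 s, during which the arm holds its last target. There are 200 camera calls.

## Working session

There is one attempt and no reset: what is moved stays moved. The work goes in short steps, Python scripts to look and compute and a tool call to move; the robot and the scene stay as the last step left them, time stands still between calls to the robot, and variables do not carry over. Pictures are saved under pics/ and viewed, at most 10 in all, crops included, and the job is handed in when it is done.

Besides the shell and the picture viewer there is one more tool, called after "Emit:" by a JSON object that holds its "method" and its "body", one argument or row to a line. step_arm: Moves the arm, as the interface text tells. Shifts and turns lie within -1 to 1; 1 stands for 60 cm of shift or pi rad of turn. Its arguments: {"type":"object","properties":{"rows":{"type":"array"},"jaw":{"type":"number"},"squeeze":{"type":"number"}},"required":["rows"]}

```bash
mkdir -p pics
python3 - <<'E'
from bench import r, eyes
import cv2, numpy as np
np.set_printoptions(precision=4,suppress=True)
print(r.get_obs(), r.tips_ahead)
ims=[]
for n in ("scene","side"):
    im=eyes.grab_frame(n)[:,:,::-1]; cv2.imwrite(f"pics/{n}0.png",im)
    i=eyes.camera_info(n); print(n,i)
print(eyes.camera_info("wrist"))
E
```

```text
{'clock': 0.0, 'joints': array([ 1.0189,  0.4778,  0.0224,  1.5565, -0.0115,  1.1093, -0.0831]), 'qvel': array([ 0.0001, -0.0012, -0.0015, -0.0025,  0.0011,  0.0005,  0.0006]), 'tau': array([  0.0012, -59.6445,   1.6081, -28.1195,   0.0123,   0.0091,
        -0.    ]), 'tcp_pos': array([ 0.2896, -0.6091,  0.2443]), 'orientation': array([-3.0629, -0.691 ,  0.0008]), 'contact_force': array([ 0.2661, -0.077 , -0.4243]), 'moment': array([0.0313, 0.0312, 0.0145]), 'gripper_force': 0.0, 'grip_width': 0.08595120104095119} 0.014
scene {'mtx': array([[614.2371,   0.    , 327.6406],
       [  0.    , 614.2371, 237.5254],
       [  0.    ,   0.    ,   1.    ]]), 'k1': -0.11890826745795624, 'extrinsics': array([[-0.3146,  0.8087, -0.497 ,  1.3301],
       [ 0.9492,  0.2733, -0.1561,  0.2322],
       [ 0.0095, -0.5209, -0.8536,  1.4592],
       [ 0.    ,  0.    ,  0.    ,  1.    ]])}
side {'mtx': array([[455.8692,   0.    , 319.292 ],
       [  0.    , 455.8692, 235.199 ],
       [  0.    ,   0.    ,   1.    ]]), 'k1': -0.11289361924065727, 'extrinsics': array([[-0.9976, -0.0409,  0.0563,  0.487 ],
       [-0.0677,  0.7604, -0.6459,  0.8133],
       [-0.0164, -0.6482, -0.7613,  1.0928],
       [ 0.    ,  0.    ,  0.    ,  1.    ]])}
{'mtx': array([[404.6926,   0.    , 320.9485],
       [  0.    , 404.6926, 241.0575],
       [  0.    ,   0.    ,   1.    ]]), 'k1': -0.0950001407689987, 'tool_from_camera': array([[ 0.    , -0.9527, -0.3038,  0.0779],
       [ 1.    , -0.0002,  0.0007,  0.0007],
       [-0.0007, -0.3038,  0.9527, -0.1275],
       [ 0.    ,  0.    ,  0.    ,  1.    ]])}
```

View pics/scene0.png

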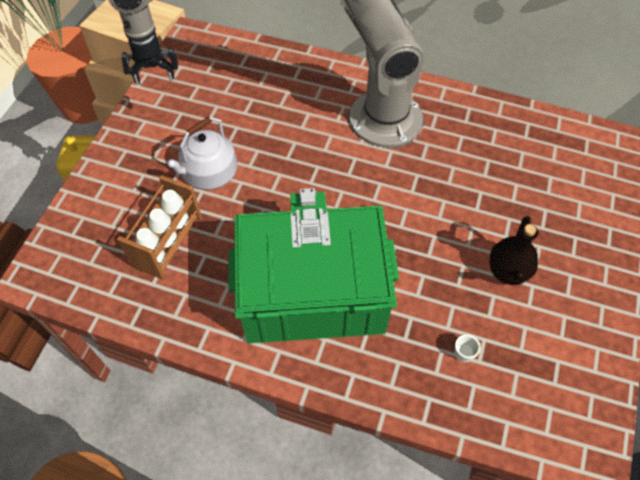

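View pics/side0.png

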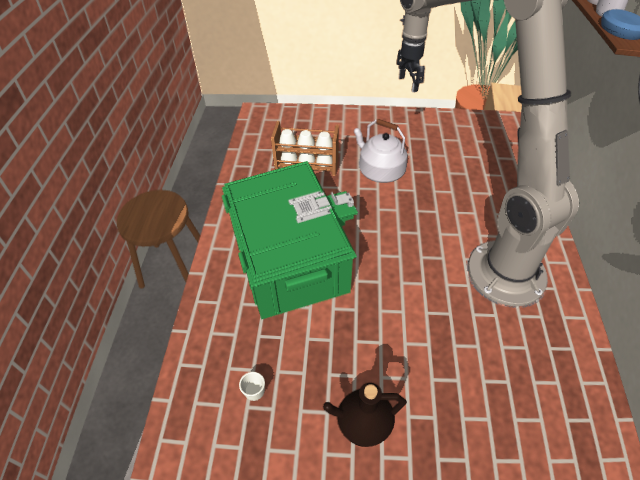

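The scene camera shows the tub's lid with corners near (236,213), (385,208), (392,300) and (238,305). The steel slide is near (310,228), with the leaf and its block near (308,198). In the side view the slide is near (312,206) and the leaf near (345,199). The kettle is to the left of the arm's approach. I'll zoom in on the latch in both views.

```bash
python3 - <<'E'
import cv2, numpy as np
a=cv2.imread("pics/scene0.png")[180:255,270:350]; b=cv2.imread("pics/side0.png")[180:230,280:365]
A=cv2.resize(a,(400,375),interpolation=cv2.INTER_CUBIC); B=cv2.resize(b,None,fx=4.7,fy=4.7,interpolation=cv2.INTER_CUBIC)
B=cv2.copyMakeBorder(B,0,375-B.shape[0],0,0,cv2.BORDER_CONSTANT)
cv2.imwrite("pics/crop0.png",np.hstack([A,B]))
E
cat > h.py <<'E'
import numpy as np, cv2
from bench import r, eyes
from scipy.spatial.transform import Rotation as R
np.set_printoptions(precision=4,suppress=True)
def ray(name,uv,T=None):
    i=eyes.camera_info(name); k=np.array([i["k1"],0,0,0.])
    p=cv2.undistortPoints(np.array(uv,float).reshape(-1,1,2),i["mtx"],k)[:,0]
    if T is None: T=i["extrinsics"]
    d=np.c_[p,np.ones(len(p))]@T[:3,:3].T
    return T[:3,3],d
def plane(name,uv,z,T=None):
    o,d=ray(name,uv,T); return o+d*((np.asarray(z)-o[2])/d[:,2])[:,None]
def wristT(obs):
    T=np.eye(4);T[:3,:3]=R.from_rotvec(obs["orientation"]).as_matrix();T[:3,3]=obs["tcp_pos"]
    return T@eyes.camera_info("wrist")["tool_from_camera"]
def tri(a,b):
    (o1,d1),(o2,d2)=a,b; d1=d1[0];d2=d2[0]
    s=np.linalg.lstsq(np.c_[d1,-d2],o2-o1,rcond=None)[0]
    p,q=o1+s[0]*d1,o2+s[1]*d2
    return (p+q)/2,np.linalg.norm(p-q)
E
python3 - <<'E'
from h import *
# lid corners: front (z .202), back (.192)
print(plane("scene",[(236,213),(385,208),(392,300),(238,305)],[.204,.204,.19,.19]))
print("slide/leaf scene",plane("scene",[(310,228),(308,198)],[.208,.2]))
print("side",plane("side",[(312,206),(345,199)],[.208,.2]))
E
```

```text
[[ 0.6043 -0.2329  0.204 ]
 [ 0.4726  0.11    0.204 ]
 [ 0.7029  0.1922  0.19  ]
 [ 0.8269 -0.1365  0.19  ]]
slide/leaf scene [[ 0.5896 -0.0454  0.208 ]
 [ 0.5027 -0.0811  0.2   ]]
side [[ 0.5791 -0.0396  0.208 ]
 [ 0.4911 -0.0788  0.2   ]]
```

View pics/crop0.png

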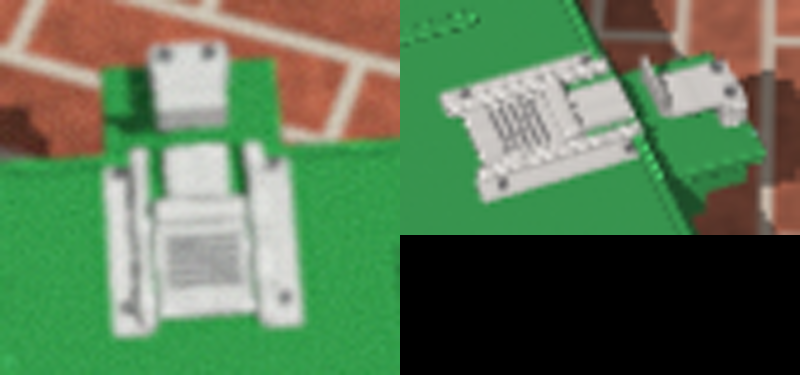

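The crop shows the slide well back: the tongue tip, near scene (309,209), is clear of the leaf's upright lip, near (308,204). The tub's yaw comes out at about 20.5°, with the plate near (0.585,-0.043). I'll shut the jaw, rise, and travel high over the kettle.

Emit:
{"method": "step_arm", "body": {
  "rows": [
    [0, 0, 0.25, 0, 0, 0],
    [0, 0, 0.25, 0, 0, 0],
    [0, 0, 0.25, 0, 0, 0],
    [0.03, 0.06, 0.25, 0, 0, 0],
    [0.06, 0.12, 0.25, 0, 0, -0.028]
  ],
  "jaw": 1
}}

```text
clock: 0.52
tcp_pos: [0.3229, -0.5441, 0.4004]
orientation: [3.085, 0.545, 0.004]
contact_force: [1.2, 0.2, 0.6]
grip_width: 0.0255
gripper_force: 0.0
```

Emit:
{"method": "step_arm", "body": {
  "rows": [
    [0.4, 0.77, 0, 0, 0, 0],
    [0.4, 0.77, 0, 0, 0, 0],
    [0.4, 0.77, 0, 0, 0, 0],
    [0.4, 0.77, 0, 0, 0, 0],
    [0.4, 0.77, 0, 0, 0, 0]
  ]
}}

```text
clock: 0.93
tcp_pos: [0.4206, -0.3538, 0.3948]
orientation: [-3.092, -0.556, 0.001]
contact_force: [1.3, -0.1, 0.2]
grip_width: 0.0001
gripper_force: 0.0
```

Emit:
{"method": "step_arm", "body": {
  "rows": [
    [0.27, 0.52, -0.05, 0, 0, 0],
    [0.27, 0.52, -0.05, 0, 0, 0],
    [0.27, 0.52, -0.05, 0, 0, 0],
    [0.27, 0.52, -0.05, 0, 0, 0],
    [0.27, 0.52, -0.05, 0, 0, 0]
  ]
}}

```text
clock: 1.35
tcp_pos: [0.5162, -0.1698, 0.377]
orientation: [3.092, 0.556, -0.001]
contact_force: [-0.1, -0.1, 0.3]
grip_width: -0.0002
gripper_force: 0.0
```

Emit:
{"method": "step_arm", "body": {
  "rows": [
    [0.09, 0.17, -0.05, 0, 0, 0],
    [0.09, 0.17, -0.05, 0, 0, 0],
    [0.09, 0.17, -0.05, 0, 0, 0],
    [0.09, 0.17, -0.05, 0, 0, 0],
    [0.09, 0.17, -0.05, 0, 0, 0]
  ]
}}

```text
clock: 1.77
tcp_pos: [0.57, -0.067, 0.3461]
orientation: [-3.089, -0.564, 0.003]
contact_force: [-0.2, -1.1, -0.5]
grip_width: -0.0001
gripper_force: 0.0
```

Run:
```python
from h import *
o=r.get_obs(); im=eyes.grab_frame("wrist")[:,:,::-1]; cv2.imwrite("pics/w1.png",im)
np.save("w1.npy",wristT(o)); print(o["tcp_pos"],o["orientation"],o["contact_force"])
```

```text
[ 0.57   -0.067   0.3461] [-3.0892 -0.5636  0.0033] [-0.2442 -1.0879 -0.5198]
```

View pics/w1.png

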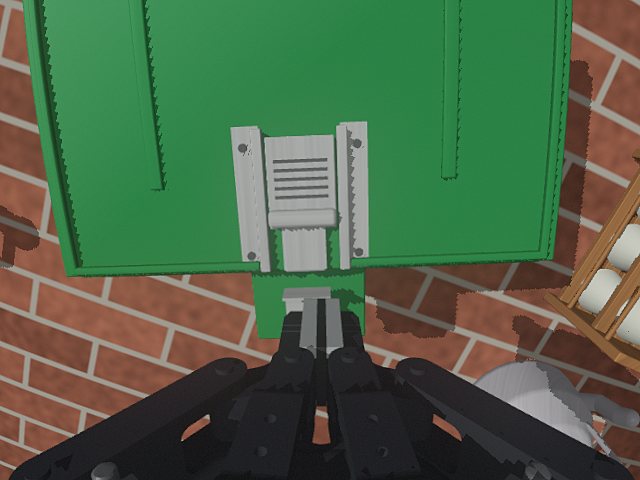

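The plate's flat runs from its back edge, (265,138)–(333,136), to the ridge at about row 211. The tongue ends at about (304,270) and the leaf's lip is at (306,293). The fingertips show at about (322,320).

Run:
```python
from h import *
T=np.load("w1.npy")
P=plane("wrist",[(265,138),(333,136),(269,211),(336,209),(67,275),(552,261),(304,270),(306,293)],[.205,.205,.206,.206,.204,.204,.206,.217],T)
print(P)
yw=lambda v:np.degrees(np.arctan2(-v[0],v[1]))
print("yaw front",yw(P[5]-P[4])+180,"plate",yw(P[2]-P[3]),np.degrees(np.arctan2(*(P[0]+P[1]-P[2]-P[3])[[1,0]])))
c=P[:4].mean(0);print("flat centre",c,"len",np.linalg.norm((P[0]+P[1]-P[2]-P[3])/2))
for yaw in (20.5,):
    x=np.array([np.cos(np.radians(yaw)),np.sin(np.radians(yaw))])
    print("along/lat of tongue, lip rel centre",[( (p-c)[:2]@x,(p-c)[:2]@[-x[1],x[0]]) for p in P[6:]])
q=R.from_rotvec([-3.0892,-.5636,.0033]).as_matrix();print(q)
```

```text
[[ 0.6157 -0.0116  0.205 ]
 [ 0.6323 -0.0525  0.205 ]
 [ 0.5707 -0.0297  0.206 ]
 [ 0.588  -0.0718  0.206 ]
 [ 0.47    0.0984  0.204 ]
 [ 0.6081 -0.2348  0.204 ]
 [ 0.5386 -0.0666  0.206 ]
 [ 0.5272 -0.0727  0.217 ]]
yaw front 22.50741188409816 plate 22.408182611694617 22.70293979097392
flat centre [ 0.6017 -0.0414  0.2055] len 0.04840287185540725
along/lat of tongue, lip rel centre [(np.float64(-0.06790394001907989), np.float64(-0.0015689997749210335)), (np.float64(-0.08069200898373756), np.float64(-0.0032740859192590416))]
[[ 0.9356  0.3531 -0.0023]
 [ 0.3531 -0.9356  0.001 ]
 [-0.0018 -0.0018 -1.    ]]
```

Emit:
{"method": "step_arm", "body": {
  "rows": [
    [0.04, 0.037, -0.06, 0, 0, 0.01],
    [0.04, 0.037, -0.12, 0, 0, 0.01],
    [0.04, 0.037, -0.17, 0, 0, 0.01],
    [0.04, 0.037, -0.17, 0, 0, 0.01],
    [0.04, 0.037, -0.17, 0, 0, 0.01]
  ]
}}

```text
clock: 2.23
tcp_pos: [0.5929, -0.0495, 0.2447]
orientation: [3.084, 0.601, -0.005]
contact_force: [-0.2, -0.4, 0.3]
grip_width: -0.0005
gripper_force: 0.0
```

Run:
```python
from h import *
o=r.get_obs(); im=eyes.grab_frame("wrist")[:,:,::-1]; cv2.imwrite("pics/w2.png",im)
np.save("w2.npy",wristT(o)); print(o["tcp_pos"],o["orientation"],o["contact_force"])
```

```text
[ 0.5929 -0.0495  0.2447] [ 3.0835  0.6006 -0.0051] [-0.176  -0.3901  0.2809]
```

View pics/w2.png

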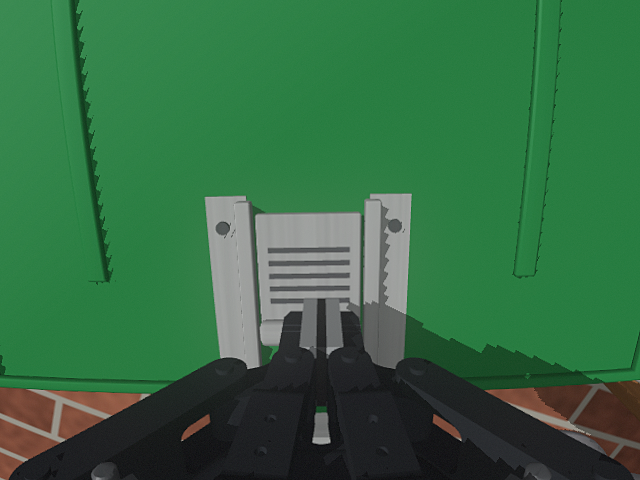

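The plate's back edge runs (255,215)–(361,213) and the ridge's left end starts at about (261,320). The fingertips are at about (322,300), still above the flat.

Run:
```python
from h import *
T=np.load("w2.npy");o=r.get_obs();t=o["tcp_pos"]
P=plane("wrist",[(255,215),(361,213),(261,320)],[.205,.205,.206],T)
y=np.radians(22.5);x=np.array([np.cos(y),np.sin(y)]);n=np.array([-x[1],x[0]])
b=(P[0]+P[1])[:2]/2
tz=R.from_rotvec(o["orientation"]).as_matrix()
tip=t+.014*tz[:,2]
print(t,P,"tip rel to back edge mid: fwd",-(tip[:2]-b)@x,"left",(tip[:2]-b)@n,"ridge fwd",-(P[2,:2]-b)@x)
print(tz, np.degrees(np.arctan2(*(P[1]-P[0])[[0,1]])))
```

```text
[ 0.5943 -0.0491  0.2468] [[ 0.6161 -0.0106  0.205 ]
 [ 0.6339 -0.0521  0.205 ]
 [ 0.5702 -0.0296  0.206 ]] tip rel to back edge mid: fwd 0.03517469382569184 left -0.004680055014945535 ridge fwd 0.049964292492885226
[[ 0.9269  0.3754  0.001 ]
 [ 0.3754 -0.9269 -0.0007]
 [ 0.0006  0.001  -1.    ]] 156.8706463958236
```

Emit:
{"method": "step_arm", "body": {
  "rows": [
    [0.002, 0.009, -0.01, 0, 0, 0],
    [0.002, 0.009, -0.02, 0, 0, 0],
    [0.002, 0.009, -0.03, 0, 0, 0],
    [0.002, 0.009, -0.035, 0, 0, 0],
    [0.002, 0.009, -0.035, 0, 0, 0]
  ]
}}

```text
clock: 2.7
tcp_pos: [0.5947, -0.0422, 0.2238]
orientation: [-3.083, -0.604, 0.002]
contact_force: [0.9, -1.0, -0.4]
grip_width: -0.0001
gripper_force: 0.0
```

Emit:
{"method": "step_arm", "body": {
  "rows": [
    [0, 0, -0.002, 0, 0, 0],
    [0, 0, -0.004, 0, 0, 0],
    [0, 0, -0.006, 0, 0, 0],
    [0, 0, -0.008, 0, 0, 0],
    [0, 0, -0.008, 0, 0, 0]
  ]
}}

```text
clock: 3.12
tcp_pos: [0.5952, -0.0421, 0.2195]
orientation: [3.083, 0.604, 0.0]
contact_force: [-1.1, -0.4, 1.3]
grip_width: -0.0003
gripper_force: 0.5
```

Emit:
{"method": "step_arm", "body": {
  "rows": [
    [0, 0, -0.003, 0, 0, 0],
    [0, 0, -0.006, 0, 0, 0],
    [0, 0, -0.009, 0, 0, 0],
    [0, 0, -0.012, 0, 0, 0],
    [0, 0, -0.012, 0, 0, 0]
  ]
}}

```text
clock: 3.53
tcp_pos: [0.5958, -0.042, 0.2134]
orientation: [3.083, 0.604, 0.003]
contact_force: [-2.3, 0.0, 10.5]
grip_width: 0.0001
gripper_force: 4.8
```

Emit:
{"method": "step_arm", "body": {
  "rows": [
    [0, 0, -0.002, 0, 0, 0],
    [0, 0, -0.004, 0, 0, 0],
    [0, 0, -0.006, 0, 0, 0],
    [0, 0, -0.006, 0, 0, 0]
  ]
}}

```text
clock: 3.87
tcp_pos: [0.5968, -0.0415, 0.2112]
orientation: [3.082, 0.605, 0.007]
contact_force: [-1.1, -0.1, 13.7]
grip_width: -0.0001
gripper_force: 6.7
```

Emit:
{"method": "step_arm", "body": {
  "rows": [
    [0, 0, -0.003, 0, 0, 0],
    [0, 0, -0.006, 0, 0, 0],
    [0, 0, -0.006, 0, 0, 0]
  ]
}}

```text
clock: 4.12
tcp_pos: [0.5982, -0.041, 0.2107]
orientation: [3.082, 0.605, 0.013]
contact_force: [-6.6, 1.3, 30.5]
grip_width: 0.0001
gripper_force: 15.3
```

Emit:
{"method": "step_arm", "body": {
  "rows": [
    [0, 0, -0.003, 0, 0, 0],
    [0, 0, -0.006, 0, 0, 0],
    [0, 0, -0.006, 0, 0, 0]
  ]
}}

```text
clock: 4.37
tcp_pos: [0.5983, -0.0409, 0.2104]
orientation: [3.081, 0.604, 0.014]
contact_force: [-16.8, 0.6, 51.9]
grip_width: -0.0004
gripper_force: 26.3
```

Lid is fully down. I'll ease the press slightly and slide forward along (-0.924,-0.383).

Emit:
{"method": "step_arm", "body": {
  "rows": [
    [-0.002, -0.001, 0.004, 0, 0, 0],
    [-0.006, -0.0025, 0.006, 0, 0, 0],
    [-0.01, -0.0041, 0.006, 0, 0, 0],
    [-0.014, -0.0058, 0.006, 0, 0, 0]
  ]
}}

```text
clock: 4.7
tcp_pos: [0.5919, -0.0436, 0.2108]
orientation: [3.082, 0.606, 0.021]
contact_force: [0.7, 3.0, 23.9]
grip_width: 0.0001
gripper_force: 12.0
```

Emit:
{"method": "step_arm", "body": {
  "rows": [
    [-0.004, -0.0017, 0, 0, 0, 0],
    [-0.008, -0.0033, 0, 0, 0, 0],
    [-0.012, -0.005, 0, 0, 0, 0],
    [-0.016, -0.0066, 0, 0, 0, 0]
  ]
}}

```text
clock: 5.03
tcp_pos: [0.5825, -0.0476, 0.2108]
orientation: [3.082, 0.606, 0.021]
contact_force: [1.0, 2.8, 25.3]
grip_width: -0.0002
gripper_force: 12.2
```

Emit:
{"method": "step_arm", "body": {
  "rows": [
    [-0.004, -0.0017, 0, 0, 0, 0],
    [-0.008, -0.0033, 0, 0, 0, 0],
    [-0.012, -0.005, 0, 0, 0, 0],
    [-0.016, -0.0066, 0, 0, 0, 0]
  ]
}}

```text
clock: 5.37
tcp_pos: [0.5729, -0.0516, 0.2108]
orientation: [3.081, 0.606, 0.021]
contact_force: [1.2, 3.7, 24.9]
grip_width: 0.0002
gripper_force: 12.5
```

Emit:
{"method": "step_arm", "body": {
  "rows": [
    [-0.004, -0.0017, 0, 0, 0, 0],
    [-0.008, -0.0033, 0, 0, 0, 0],
    [-0.012, -0.005, 0, 0, 0, 0],
    [-0.016, -0.0066, 0, 0, 0, 0]
  ]
}}

```text
clock: 5.7
tcp_pos: [0.5634, -0.0556, 0.2108]
orientation: [3.081, 0.606, 0.022]
contact_force: [1.2, 3.0, 24.9]
grip_width: 0.0001
gripper_force: 12.7
```

Emit:
{"method": "step_arm", "body": {
  "rows": [
    [-0.004, -0.0017, 0, 0, 0, 0],
    [-0.008, -0.0033, 0, 0, 0, 0],
    [-0.012, -0.005, 0, 0, 0, 0],
    [-0.012, -0.005, 0, 0, 0, 0]
  ]
}}

```text
clock: 6.03
tcp_pos: [0.5582, -0.0579, 0.2109]
orientation: [3.081, 0.607, 0.029]
contact_force: [8.6, 4.7, 18.1]
grip_width: -0.0002
gripper_force: 9.5
```

Emit:
{"method": "step_arm", "body": {
  "rows": [
    [-0.004, -0.0017, 0, 0, 0, 0],
    [-0.008, -0.0033, 0, 0, 0, 0],
    [-0.012, -0.005, 0, 0, 0, 0],
    [-0.012, -0.005, 0, 0, 0, 0]
  ]
}}

```text
clock: 6.37
tcp_pos: [0.5553, -0.0592, 0.2113]
orientation: [3.081, 0.609, 0.044]
contact_force: [23.1, 8.0, 7.3]
grip_width: -0.0002
gripper_force: 14.4
```

Run:
```python
from h import *
o=r.get_obs(); im=eyes.grab_frame("wrist")[:,:,::-1]; cv2.imwrite("pics/w3.png",im)
im=eyes.grab_frame("side")[:,:,::-1]; cv2.imwrite("pics/s3.png",im)
b=cv2.resize(im[170:230,275:375],(600,360),interpolation=cv2.INTER_CUBIC);cv2.imwrite("pics/s3c.png",b)
np.save("w3.npy",wristT(o)); print(o["tcp_pos"],o["contact_force"])
```

```text
[ 0.5553 -0.0592  0.2113] [23.1154  7.9686  7.271 ]
```

View pics/w3.png

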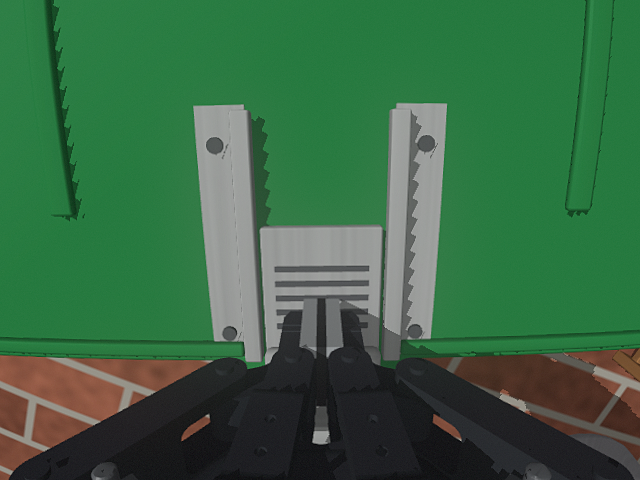

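The slide has moved well forward: its back edge is now at (261..382, 227), against rails that start at row 105.

Run:
```python
from h import *
y=np.radians(22.5);x=np.array([np.cos(y),np.sin(y)])
def f(n,rail,back,zr,zb):
    T=np.load(n);P=plane("wrist",rail+back,[zr]*2+[zb]*2,T)[:,:2]
    print(-(P[2]+P[3]-P[0]-P[1])@x/2*1000,P)
f("w2.npy",[(205,197),(412,194)],[(255,215),(361,213)],.203,.204)
f("w3.npy",[(193,106),(447,103)],[(261,227),(382,227)],.195,.197)
f("w1.npy",[(232,127),(367,122)],[(265,138),(333,136)],.203,.204)
```

```text
7.927392527660915 [[ 0.615   0.0121]
 [ 0.6493 -0.0693]
 [ 0.6158 -0.0106]
 [ 0.6337 -0.0523]]
43.609886741839084 [[ 0.6138  0.0121]
 [ 0.6484 -0.0694]
 [ 0.5825 -0.0251]
 [ 0.5994 -0.0663]]
8.037605249984868 [[ 0.6147  0.0111]
 [ 0.6484 -0.0699]
 [ 0.6156 -0.0115]
 [ 0.6323 -0.0525]]
```

Emit:
{"method": "step_arm", "body": {
  "rows": [
    [0.004, 0.0017, 0.006, 0, 0, 0],
    [0.008, 0.0033, 0.016, 0, 0, 0],
    [0.01, 0.004, 0.035, 0, 0, 0],
    [0.01, 0.004, 0.08, 0, 0, 0],
    [0.01, 0.004, 0.15, 0, 0, 0]
  ]
}}

```text
clock: 6.88
tcp_pos: [0.5473, -0.061, 0.2921]
orientation: [-3.081, -0.605, 0.012]
contact_force: [0.5, -0.6, -1.1]
grip_width: -0.0001
gripper_force: 0.0
```

Run:
```python
from h import *
o=r.get_obs(); im=eyes.grab_frame("wrist")[:,:,::-1]; cv2.imwrite("pics/w4.png",im)
np.save("w4.npy",wristT(o)); print(o["tcp_pos"],o["contact_force"])
```

```text
[ 0.5473 -0.061   0.2921] [ 0.5093 -0.5539 -1.079 ]
```

View pics/w4.png

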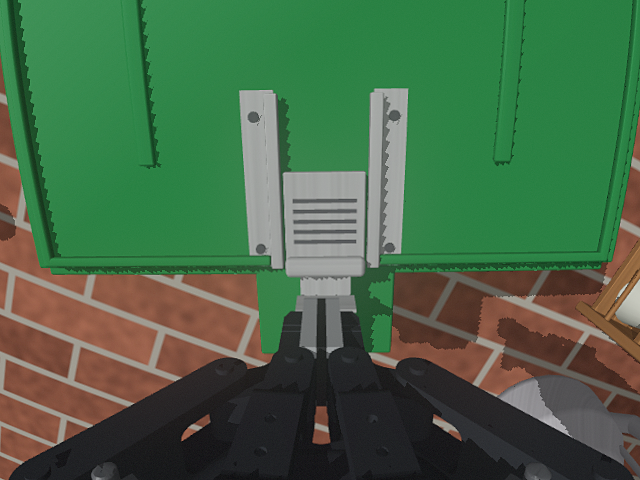

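The slide is forward with the tongue under the leaf: ridge front at row 276, lip at row 296, plate back edge at (283..366,172).

Run:
```python
from h import *
y=np.radians(22.5);x=np.array([np.cos(y),np.sin(y)])
T=np.load("w4.npy")
for dz in (0,.004):
    P=plane("wrist",[(240,91),(408,88),(283,172),(366,171),(325,276),(326,296)],[.195+dz,.195+dz,.197+dz,.197+dz,.2+dz,.217],T)[:,:2]
    b=(P[2]+P[3])/2
    print("rail-back",-(b-(P[0]+P[1])/2)@x*1000,"railwidth",np.linalg.norm(P[0]-P[1]),"lip from back",-(P[5]-b)@x*1000,"ridge",-(P[4]-b)@x*1000)
T=np.load("w1.npy")
P=plane("wrist",[(265,138),(333,136),(306,289)],[.204,.204,.217],T)[:,:2]
print("w1 lip from back",-(P[2]-(P[0]+P[1])/2)@x*1000, "railwidth w1/w3", .0877)
```

```text
rail-back 43.300675037583424 railwidth 0.08861818824347968 lip from back 65.43121859705522 ridge 60.71174046686216
rail-back 42.52242012733967 railwidth 0.08703608774420134 lip from back 66.01464618784752 ridge 59.595123113605894
w1 lip from back 101.85575404866958 railwidth w1/w3 0.0877
```

Emit:
{"method": "step_arm", "body": {
  "rows": [
    [0, 0, 0.08, 0, 0, 0],
    [0, 0, 0.1, 0, 0, 0],
    [0, 0, 0.1, 0, 0, 0],
    [0, 0, 0.1, 0, 0, 0],
    [0, 0, 0.1, 0, 0, 0]
  ]
}}

```text
clock: 7.35
tcp_pos: [0.549, -0.0612, 0.3538]
orientation: [-3.083, -0.604, 0.002]
contact_force: [-1.2, 0.2, 0.4]
grip_width: -0.0002
gripper_force: 0.0
```

Run:
```python
from bench import r
print(r.get_obs()["tcp_pos"]); print(r.hand_in())
```

```text
[ 0.54903119 -0.06115584  0.35383323]
the job is handed in; nothing more can be done
None
```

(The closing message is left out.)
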